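# Put the dough divider away on the balancer arm

### The arm

A 7-joint arm with a two-finger parallel gripper is mounted at the origin on the work surface. World frame = base frame: x ahead of the robot, y to its left, z up, the work surface at z = 0. Lengths are in m, angles in rad, forces in N, time in s.
With the tool pointing down it reaches from about 0.4 to 0.85 m from the base axis. Payload 4.5 kg.
Tool frame: the origin (TCP) lies on the centre line of the jaws, within the pads' length; the fingertips stand 8 mm ahead of it and the grasp point (between the pads) lies 11 mm behind it; z points along the fingers, x is the direction in which the jaws open and shut, and the axes are right-handed (so a half turn about z gives the same grasp; the last joint's range is limited). The gripper opens to 88 mm and grips with 3 to 60 N. Pads are 18 mm wide; open, the fingers measure 123 mm over their backs; the gripper's body (75 mm by 187 mm) begins 45 mm behind the grasp point.
Start: joints at [-1.299, 0.689, -0.195, 1.565, 0.157, 0.902, -0.215], TCP at [0.147, 0.607, 0.247] pointing down, gripper open.
Joint ranges: [-3.01, 3.01], [-0.46, 2.08], [-1.47, 1.51], [0.13, 2.56], [-1, 4.14], [0.04, 2.09], [-2.66, 2.66]. Speed limits (rad/s): [2.57, 2.57, 3.14, 3.14, 3.14, 3.14, 3.14].

### API

Orientations are given as a unit quaternion [x, y, z, w].
In Python, from plant import r gives the robot as it stands.
- The arm moves only by the shell command python3 -m pendant 'ROWS' [FORCE]. ROWS is JSON, a list of rows, each a list of 3 entries, a list of its own where there are three numbers: the turn, a rotation vector about the tool's x, y, z in rad, then the shift along the tool's x, y, z in m, then the opening, from 0 (shut) to 1 (fully open). In form: [[[wx, wy, wz], [tx, ty, tz], claw], ...]. A call has 1 to 10 rows; each row is the pose to reach, as a shift and turn from the pose commanded when the call began, along the tool's axes at that moment; what a row does not reach only later rows make up. A row lasts 1/10 s, in which the tool goes at most 50 mm and 8.59 degrees, less where a joint would pass 70% of its speed; a pose out of reach is approached as far as the arm can. A call with a gripper value outside its range is refused whole. The fingers move at their own pace and stop on an object; FORCE is the grip in N (left out, the last holds). Time passes only in rows, so rows that repeat a pose let the fingers close. It gives the time, the measured TCP pose, the force and the opening at its end, in the units of the state.
- r.get_state(): the state, without advancing time (a new reading comes with each control period).
- r.snapshot(name): name is "side" or "top" or "wrist"; returns a dict with "image" (480x640x3 uint8, red, green, blue), "mtx" (3x3 intrinsics, pixels), "dist" ([k1, k2, p1, p2, k3] as OpenCV has them; the pictures are not rectified), "R" (3x3) and "t" (3): a world point X has camera coordinates R X + t; the wrist camera has in their place "T_tool_cam" (4x4, takes a point from camera to tool coordinates, whose origin is the TCP and whose axes are the tool frame's). Camera axes: x right, y down, z forward; pixel columns grow to the right and rows downward; lengths in m; the calibration is good to about 2 mm. A picture is of the moment at which its call begins: read the wrist's pose just before it. There is no depth.
- r.finish_job(): hands the job in, once; it reports no verdict.
The state is a dict: "clock": time; "q": joint angles; "qd": joint speeds; "joint_torque": joint torques, N m; "tool_pos": TCP position; "eef_rot": TCP orientation; "contact_force": force on the tool from outside, world axes, zero at the start; "moment": the same for the moment, N m; "opening": opening from 0.0 (shut) to 1.0 (fully open).
Only numpy, scipy, OpenCV 4.12 (cv2) and the standard library are available. Lean on these libraries where they do the work, as an engineer would, in place of code of your own. Each camera call takes 0.05 s, during which the arm holds its last target. There are 200 camera calls.

### The job

Push the red dough divider through the slot of its carrier until it is fully home, then take the carrier by its wooden grip and hang its steel cross bar in the orange saddle of the spring-balanced swing arm. The arm sinks under the weight: follow it down gently and let go only once it carries the whole load and has settled, so that it neither drops nor springs up. Leave the other kitchen things where they are.

Things in the scene. Friction and masses are not known exactly. Their poses are not given: they have to be found in the camera images.
- divider_rib (a point): Red dough divider, 100 g: level blade 110 long x 92 wide x 4 mm with an upright rib 14 thick x 112 wide x 28 mm tall at its rear, standing on the bench. Point: rib centre, 14 mm up; x forward along the blade into the slot, z up. Starts 20 to 45 mm into the slot; home when the rib's front stops on the porch fences' ends, this point then 73 mm behind (-x) carrier_bar. Slides under 1 N.
- carrier_grip (a point): Centre of the carrier's upright wooden grip, 14 thick (x) x 38 (y) x 48 mm tall, 167 mm above the carrier's underside, 42 mm above its cross bar on a thin stem. x: push direction (slot into case), y along the cross bar, z up. Carrier mass unknown, 0.18 to 0.74 kg without divider; with it, balanced within 12 mm of the bar. Loose: pushed over 1 to 4 N it slides on the bench.
- carrier_bar (a point): Middle of the carrier's steel cross bar: 10 mm thick, 89 mm free between the bail uprights, 125 mm above the underside, 92 mm above the case's roof; axes as carrier_grip. Grey case, clear roof, 120 (x) x 109 (y) x 33 mm, its middle 24 mm ahead (+x) of the bar; at its -x end the slot (97 wide x 8 mm, sill 4 mm up) and a 30 mm porch with fences 97 mm apart, 18 mm tall.
- saddle (a point): Seat of the bar's centre in the slippery orange trough at the swing arm's end: 34 mm long (y), flat floor 16 mm wide, sloped lips 44 mm apart rising 13 mm above this point; arm's underside 35 mm below. x along the arm to its pivot 260 mm away, y along the trough, z up; 240 to 262 mm above the bench. The arm must enter the bail from its +x side, over the roof and under the bar: slide the carrier in level along this x, the two x axes aligned.
- beam (a joint): Sinking of the spring arm, rad: 0 unloaded, grows as the saddle sinks. At 0 the 260 mm arm points 0.10 rad above level, so as it sinks the saddle moves out 1 mm, then in by up to 10 mm: follow it along the arm. Spring 5.5 N m/rad (0.08 N per mm at the saddle), lightly damped; the loaded carrier settles between 0.12 and 0.40 rad (30 to 102 mm lower), by its weight.
- swing (a joint): Sideways swing of the arm about its upright post, rad; held only by friction (about 1 N at the saddle), so a bump pushes it aside.
- bracket: White shelf bracket post with chrome clamp, fixed, about 240 mm tall, on which the arm pivots. Origin at its foot under the pivot; the arm extends roughly along its -x. A fixed white spice rack 160 x 220 x 200 mm tall, with jars on top, stands behind it (centre about x 0.80, y 0.50 m).
- bowl: Frosted glass bowl, 130 mm across, 65 mm tall, standing in the tray; origin under its centre. Bystander.
- tray: Aluminium baking tray 180 x 320 x 22 mm; origin under its centre. Bystander.
- spoon_a: Wooden spoon, 260 mm long, lying on the bench. Bystander.
- spoon_b: Wooden spoon, 280 mm long, lying on the bench. Bystander.
Things that resemble listed ones, but are neither listed nor needed, are in the scene too. Of the things that look like the part that bears divider_rib, the largest one is meant.

How it is judged:
By the outcome, as a careful person would: the job done as asked, in the order asked, and still so for the second after the job is handed in, with the robot touching nothing.
It also fails if it takes over 66 s, if anything falls off the work surface, if the arm or the gripper's body presses on something with over 40 N, if the wrist force passes 120 N, or if a joint passes its speed limit or range.

## Working session

There is one attempt and no reset: what is moved stays moved. The work goes in short steps, Python scripts to look and compute and a shell command to move; the robot and the scene stay as the last step left them, time stands still between calls to the robot, and variables do not carry over. Pictures are saved under pics/ and viewed, about 8 in all and at most 12, crops included, and the job is handed in when it is done.

```bash
ls; mkdir -p pics
python3 - <<'E'
from plant import r
import cv2,pickle
s=r.get_state();print({k:s[k] for k in ('clock','tool_pos','eef_rot','opening','contact_force')})
d={}
for n in('side','top'):
    c=r.snapshot(n);d[n]=c;cv2.imwrite(f'pics/{n}0.png',c['image'][:,:,::-1]);print(n,c['mtx'],c['dist'],c['R'],c['t'])
pickle.dump(d,open('s0.pkl','wb'))
E
```

```text
pics
{'clock': 0.0, 'tool_pos': array([0.14713971, 0.60680849, 0.24592798]), 'eef_rot': array([ 7.85979937e-01,  6.18251343e-01, -6.69822247e-04,  6.04683603e-04]), 'opening': 1.000038783366439, 'contact_force': array([ 0.10151826,  0.11237953, -0.70268934])}
side [[487.7846423    0.         321.62210586]
 [  0.         487.7846423  241.4889306 ]
 [  0.           0.           1.        ]] [0.02738165 0.         0.         0.         0.        ] [[-0.99187923 -0.12695853  0.00755786]
 [-0.10418232  0.77697811 -0.62084705]
 [ 0.07294954 -0.61659269 -0.78389529]] [0.57390234 0.20532188 1.22844724]
top [[449.67844852   0.         323.32671145]
 [  0.         449.67844852 236.86628195]
 [  0.           0.           1.        ]] [-0.05826965  0.          0.          0.          0.        ] [[-2.93443166e-02 -9.99569176e-01  6.11300670e-04]
 [-9.90127011e-01  2.89832510e-02 -1.37143984e-01]
 [ 1.37067181e-01 -4.62966179e-03 -9.90550935e-01]] [-0.03627051  0.60843877  1.49956461]
```

View pics/top0.png

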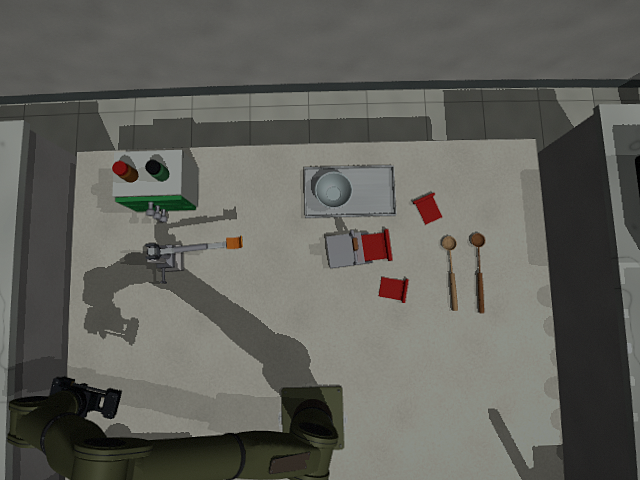

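View pics/side0.png

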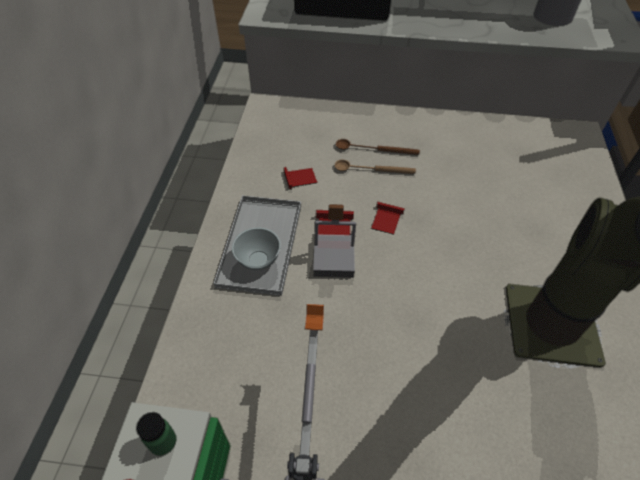

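```bash
cat > h.py <<'E'
import numpy as np,cv2
def rays(c,px):
    u=cv2.undistortPoints(np.array(px,float).reshape(-1,1,2),c['mtx'],np.array(c['dist'])).reshape(-1,2)
    d=np.c_[u,np.ones(len(u))]@c['R']; return -c['R'].T@c['t'],d   # world
def onz(c,px,z):
    o,d=rays(c,px); return o+d*((z-o[2])/d[:,2])[:,None]
def tri(c1,p1,c2,p2):
    o1,d1=rays(c1,[p1]);o2,d2=rays(c2,[p2]);d1,d2=d1[0],d2[0]
    s=np.linalg.lstsq(np.c_[d1,-d2],o2-o1,rcond=None)[0]
    a,b=o1+s[0]*d1,o2+s[1]*d2; return (a+b)/2,np.linalg.norm(a-b)
def mask(im,h0,h1,s0=120,v0=50):
    H=cv2.cvtColor(im,cv2.COLOR_RGB2HSV); 
    if h0>h1: return ((H[...,0]>=h0)|(H[...,0]<=h1)).astype('u1')*((H[...,1]>s0)&(H[...,2]>v0)).astype('u1')*255
    return cv2.inRange(H,(h0,s0,v0),(h1,255,255))
def blobs(m,a0=15):
    return [(cv2.contourArea(k),np.round(k.reshape(-1,2).mean(0)),cv2.minAreaRect(k)) for k in cv2.findContours(m,0,1)[0] if cv2.contourArea(k)>a0]
def proj(c,P):
    return cv2.projectPoints(np.array(P,float).reshape(-1,1,3),cv2.Rodrigues(c['R'])[0],c['t'],c['mtx'],np.array(c['dist']))[0].reshape(-1,2)
E
python3 - <<'E'
from h import *;import pickle
d=pickle.load(open('s0.pkl','rb'))
for n in d:
    im=d[n]['image']
    for nm,a in(('red',(172,4,150,60)),('orange',(6,16,150,110))):
        for b in blobs(mask(im,*a)):
            print(n,nm,b[0],b[1],np.round(b[2][0],1),np.round(b[2][1],1),round(b[2][2],1),onz(d[n],b[1],.03)[0].round(3))
a=cv2.resize(d['top']['image'][190:310,310:450],None,fx=2.85,fy=2.85,interpolation=2)
b=cv2.resize(d['side']['image'][160:335,280:420],None,fx=2.85,fy=2.85,interpolation=2)
o=np.zeros((500,800,3),'u1');o[:a.shape[0],:a.shape[1]]=a;o[:b.shape[0],400:400+b.shape[1]]=b
cv2.imwrite('pics/crop1.png',o[:,:,::-1])
E
```

```text
side red 229.5 [334. 229.] [334. 229.] [ 8. 30.] 90.0 [ 0.57  -0.209  0.03 ]
side red 21.0 [322. 212.] [322.5 212. ] [ 2. 11.] 90.0 [ 0.612 -0.268  0.03 ]
side red 413.0 [386. 221.] [385.3 220.6] [21.8 21.8] 18.4 [ 0.426 -0.259  0.03 ]
side red 25.5 [390. 206.] [390.4 206.2] [25.7  1.9] 14.6 [ 0.417 -0.318  0.03 ]
side red 357.5 [299. 176.] [300. 177.] [30. 18.] 0.0 [ 0.701 -0.406  0.03 ]
side orange 189.0 [314. 322.] [314.  321.5] [13. 16.] 90.0 [0.586 0.091 0.03 ]
top red 36.5 [405. 291.] [404.8 290.5] [ 2.5 23.5] 8.7 [ 0.414 -0.327  0.03 ]
top red 398.5 [391. 288.] [390.7 288. ] [22.9 19.6] 9.5 [ 0.426 -0.28   0.03 ]
top red 525.0 [374. 246.] [373.8 246.3] [26.  22.2] 81.9 [ 0.572 -0.228  0.03 ]
top red 69.5 [388. 244.] [388.1 244.4] [31.4  3.2] 82.4 [ 0.577 -0.277  0.03 ]
top red 452.0 [428. 208.] [428.2 208.4] [25.9 22.8] 66.8 [ 0.7   -0.423  0.03 ]
top red 142.5 [120. 168.] [119.8 168.3] [14.1 13.4] 45.0 [0.879 0.666 0.03 ]
top orange 106.0 [232. 242.] [232.4 242.8] [10.6 12.1] 85.2 [0.6   0.262 0.03 ]
```

View pics/crop1.png

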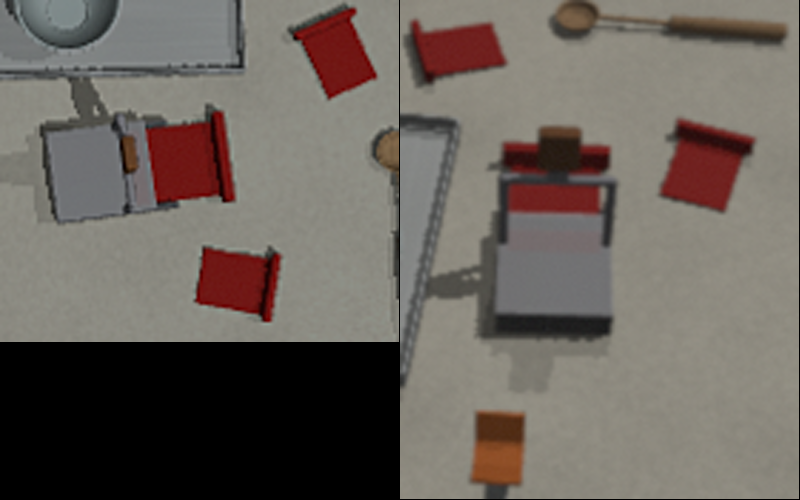

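Run:
```python
from h import *;import pickle
from plant import r
d=pickle.load(open('s0.pkl','rb'));T,S=d['top'],d['side']
# brown grip
for n,(x0,x1,y0,y1) in(('top',(345,362,232,256)),('side',(326,346,202,222))):
    m=np.zeros((480,640),'u1');m[y0:y1,x0:x1]=mask(d[n]['image'],5,20,70,30)[y0:y1,x0:x1]
    for b in blobs(m,8):print(n,'wood',b)
# orange
for n in d:
    m=mask(d[n]['image'],5,17,140,60)
    for b in blobs(m,60):print(n,'or',b, cv2.boundingRect(cv2.findNonZero(m)))
# red rib direction: top mask component of rib
k=[b for b in blobs(mask(T['image'],172,4,150,60),15) if abs(b[1][0]-388)<3][0][2]
bx=cv2.boxPoints(k);P=onz(T,bx,.028);print(P.round(4))
c=[P[np.argsort(P[:,0])][:2].mean(0),P[np.argsort(P[:,0])][2:].mean(0)];v=c[1]-c[0]
print('rib len',np.linalg.norm(v),'mid',(c[0]+c[1])/2,'ydir->xdir yaw',np.degrees(np.arctan2(v[1],v[0])))
print(r.snapshot('wrist')['T_tool_cam'].round(3))
```

```text
top wood (38.5, array([355., 244.]), ((355.1351623535156, 243.810791015625), (12.165525436401367, 4.274373531341553), 80.53767395019531))
side wood (197.0, array([335., 212.]), ((335.0, 211.5), (15.0, 16.0), 90.0))
side or (354.5, array([314., 317.]), ((314.0, 317.0), (24.0, 16.0), 90.0)) (306, 141, 112, 189)
top or (90.0, array([481., 292.]), ((480.9566345214844, 292.50189208984375), (39.136940002441406, 3.4315407276153564), 87.51044464111328)) (119, 167, 366, 146)
top or (120.5, array([235., 243.]), ((233.94140625, 242.7965545654297), (10.878957748413086, 15.861687660217285), 85.2363510131836)) (119, 167, 366, 146)
top or (85.0, array([477., 239.]), ((477.0, 239.5), (11.0, 10.0), 90.0)) (119, 167, 366, 146)
[[ 0.6301 -0.2669  0.028 ]
 [ 0.6313 -0.2782  0.028 ]
 [ 0.5227 -0.2872  0.028 ]
 [ 0.5215 -0.2761  0.028 ]]
rib len 0.10900381158005658 mid [ 0.57639692 -0.27708146  0.028     ] ydir->xdir yaw 4.777415923244029
[[ 1.    -0.001 -0.     0.   ]
 [ 0.001  0.963  0.268 -0.069]
 [ 0.    -0.268  0.963 -0.137]
 [ 0.     0.     0.     1.   ]]
```

```bash
cat > go.py <<'E'
# usage: go.py x y z yaw_deg tilt_deg : shift/turn in tool axes from measured pose to target
import sys,numpy as np
from scipy.spatial.transform import Rotation as R
from plant import r
def target(yaw,tilt):
    a=np.radians(yaw);x=np.array([np.cos(a),np.sin(a),0]);y=np.array([np.sin(a),-np.cos(a),0])
    return R.from_matrix(np.c_[x,y,[0,0,-1]])*R.from_rotvec([np.radians(tilt),0,0])
if __name__=='__main__':
    s=r.get_state();v=[float(a) for a in sys.argv[1:]];q=R.from_quat(s['eef_rot'])
    print('t',round(s['clock'],2),'pos',s['tool_pos'].round(4),'F',s['contact_force'].round(2),'open',round(s['opening'],3),'q',s['q'].round(2))
    x=q.as_matrix();print('yaw',np.degrees(np.arctan2(x[1,0],x[0,0])).round(2),'zax',x[:,2].round(3))
    if v: print('turn',(q.inv()*target(*v[3:5])).as_rotvec().round(4),'shift',q.inv().apply(np.array(v[:3])-s['tool_pos']).round(4))
E
python3 -m pendant '[[[0,0,0.6],[-0.35,0.3,-0.09],1],[[0,0,0.6],[-0.35,0.3,-0.09],1],[[0,0,0.6],[-0.35,0.3,-0.09],1],[[0,0,0.6],[-0.35,0.3,-0.09],1],[[0,0,0.6],[-0.35,0.3,-0.09],1],[[0,0,1.25],[-0.705,0.6,-0.09],1],[[0,0,1.25],[-0.705,0.6,-0.09],1],[[0,0,1.25],[-0.705,0.6,-0.09],1],[[0,0,1.25],[-0.705,0.6,-0.09],1],[[0,0,1.25],[-0.705,0.6,-0.09],1]]'
python3 go.py 0.565 -0.22 0.34 4.8 0
```

```text
clock: 1.15
tool_pos: [0.3711, 0.1641, 0.3103]
eef_rot: [0.999, 0.04, 0.0, -0.0]
contact_force: [2.5, 0.2, -0.2]
opening: 1.005
t 1.15 pos [0.3711 0.1641 0.3103] F [ 2.49  0.18 -0.24] open 1.005 q [-0.65  0.31  0.17  2.1  -0.08  0.73 -0.36]
yaw 4.54 zax [ 0.  0. -1.]
turn [-0.0002 -0.0003 -0.0045] shift [ 0.1629  0.3982 -0.0297]
```

```bash
python3 -m pendant '[[[0,0,0],[0.163,0.398,-0.03],1],[[0,0,0],[0.163,0.398,-0.03],1],[[0,0,0],[0.163,0.398,-0.03],1],[[0,0,0],[0.163,0.398,-0.03],1],[[0,0,0],[0.163,0.398,-0.03],1],[[0,0,0],[0.163,0.398,-0.03],1],[[0,0,0],[0.163,0.398,-0.03],1],[[0,0,0],[0.163,0.398,-0.03],1],[[0,0,0],[0.163,0.398,-0.03],1],[[0,0,0],[0.163,0.398,-0.03],1]]' | head -2
python3 go.py
cat >> h.py <<'E'
def wrist(name):
    from plant import r
    from scipy.spatial.transform import Rotation as Ro
    s=r.get_state();c=r.snapshot('wrist');W=np.eye(4);W[:3,:3]=Ro.from_quat(s['eef_rot']).as_matrix();W[:3,3]=s['tool_pos']
    C=W@c['T_tool_cam'];c['R']=C[:3,:3].T;c['t']=-c['R']@C[:3,3]
    import pickle;pickle.dump(c,open(name+'.pkl','wb'));cv2.imwrite(f'pics/{name}.png',c['image'][:,:,::-1]);return c
E
python3 -c "
from h import *
wrist('w1')"
```

```text
clock: 2.15
tool_pos: [0.5665, -0.2229, 0.3396]
t 2.15 pos [ 0.5665 -0.2229  0.3396] F [-0.92 -0.39  0.23] open 1.002 q [ 0.18  0.58  0.21  1.51 -0.13  1.07  0.49]
yaw 4.37 zax [ 0.    -0.004 -1.   ]
```

View pics/w1.png

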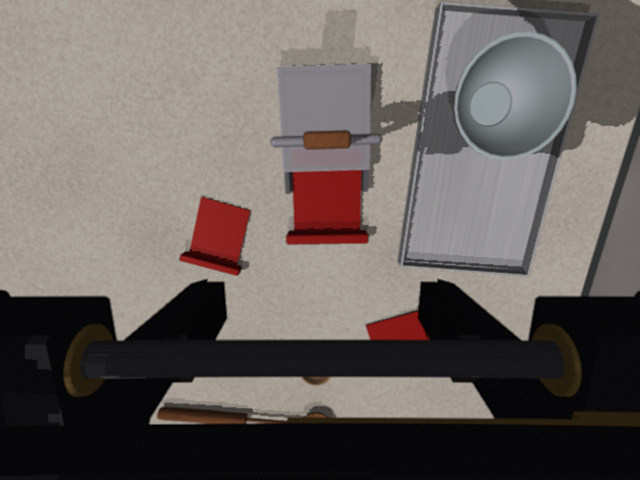

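Run:
```python
from h import *;import pickle
c=pickle.load(open('w1.pkl','rb'));im=c['image']
m=mask(im,172,4,150,40);m[:160]=0;m[250:]=0;m[:,:270]=0;m[:,390:]=0
ys=[np.flatnonzero(m[:,x])for x in range(640)]
xs=np.arange(290,367)
bot=np.array([ys[x].max() for x in xs]);p=np.polyfit(xs,bot,1);print('rib bottom edge slope',p[0], 'row at 327',np.polyval(p,327))
row=np.flatnonzero(m[238]);print('rib cols',row.min(),row.max())
E1=onz(c,[[288,np.polyval(p,288)],[368,np.polyval(p,368)]],.0)
def yaw(a,b):
    v=b-a;return np.degrees(np.arctan2(v[1],v[0])).round(2),np.linalg.norm(v).round(4)
print('rib rear(z0)',E1.round(4),yaw(*E1))
w=np.zeros_like(m);w[125:155,295:360]=mask(im,5,20,90,40)[125:155,295:360]
b=blobs(w);print(b)
k=cv2.boxPoints(b[0][2]);G=onz(c,k,.191);print('grip top corners',G.round(4),'c',G.mean(0))
B=onz(c,[[273,141.5],[381,138.5]],.125);print('bar',B.round(4),B.mean(0),yaw(*B))
Rf=onz(c,[[278.5,67],[371.5,64.5],[369.5,170],[284,172]],.033);print('roof',Rf.round(4),Rf.mean(0),yaw(Rf[0],Rf[1]),yaw(Rf[3],Rf[0]),yaw(Rf[2],Rf[1]))
d=pickle.load(open('s0.pkl','rb'));T,S=d['top'],d['side']
print('top-view grip',onz(T,[[355.1,243.8]],.191))
# crop of case for check
```

```text
rib bottom edge slope -0.018297491981702253 row at 327 242.39492086860494
rib cols 287 367
rib rear(z0) [[ 0.5232 -0.2952  0.    ]
 [ 0.6368 -0.2844  0.    ]] (np.float64(5.41), np.float64(0.1142))
[(706.0, array([327., 140.]), ((326.6419372558594, 139.61578369140625), (16.645280838012695, 47.00654983520508), 88.02507019042969))]
grip top corners [[ 0.5456 -0.147   0.191 ]
 [ 0.5821 -0.143   0.191 ]
 [ 0.5838 -0.1554  0.191 ]
 [ 0.5468 -0.1595  0.191 ]] c [ 0.56458481 -0.15121206  0.191     ]
bar [[ 0.5136 -0.1564  0.125 ]
 [ 0.6178 -0.1457  0.125 ]] [ 0.56572883 -0.15105563  0.125     ] (np.float64(5.83), np.float64(0.1047))
roof [[ 0.5047 -0.0742  0.033 ]
 [ 0.6116 -0.0636  0.033 ]
 [ 0.623  -0.1823  0.033 ]
 [ 0.5163 -0.1928  0.033 ]] [ 0.5639033  -0.12823618  0.033     ] (np.float64(5.7), np.float64(0.1075)) (np.float64(95.57), np.float64(0.1192)) (np.float64(95.47), np.float64(0.1193))
top-view grip [[ 0.56201169 -0.15082065  0.191     ]]
```

```bash
python3 go.py 0.582 -0.325 0.10 5.6 40
```

```text
t 2.2 pos [ 0.5659 -0.2195  0.3393] F [ 0.   -0.14 -0.18] open 1.002 q [ 0.17  0.58  0.21  1.51 -0.13  1.07  0.49]
yaw 4.55 zax [-0.001 -0.001 -1.   ]
turn [ 0.6988 -0.0056 -0.0179] shift [0.0079 0.1063 0.2394]
```

```bash
python3 -m pendant '[[[0.7,-0.006,-0.018],[0.008,0.106,0.1],0.6],[[0.7,-0.006,-0.018],[0.008,0.106,0.1],0.6],[[0.7,-0.006,-0.018],[0.008,0.106,0.15],0.6],[[0.7,-0.006,-0.018],[0.008,0.106,0.239],0.6],[[0.7,-0.006,-0.018],[0.008,0.106,0.239],0.6],[[0.7,-0.006,-0.018],[0.008,0.106,0.239],0.6],[[0.7,-0.006,-0.018],[0.008,0.106,0.239],0.6],[[0.7,-0.006,-0.018],[0.008,0.106,0.239],0.6]]' >/dev/null; python3 go.py 0.582 -0.325 0.018 5.6 40
```

```text
t 3.0 pos [ 0.584  -0.3205  0.1025] F [ 0.68  0.53 -0.45] open 0.599 q [ 0.68  1.19 -0.05  1.02 -0.45  1.45  0.93]
yaw 5.92 zax [-0.065  0.642 -0.764]
turn [-0.0029  0.002   0.0057] shift [-0.0027  0.0578  0.0618]
```

```bash
python3 -m pendant '[[[0,0,0.004],[-0.002,0.058,0.062],0.6],[[0,0,0.004],[-0.002,0.058,0.062],0.6],[[0,0,0.004],[-0.002,0.058,0.062],0.6],[[0,0,0.004],[-0.002,0.058,0.062],0.6],[[0,0,0.004],[-0.002,0.058,0.062],0.6]]' >/dev/null; python3 go.py 0.574 -0.242 0.018 5.6 40
```

```text
t 3.5 pos [ 0.584  -0.3274  0.0207] F [ 0.5  -0.08  1.55] open 0.602 q [ 0.68  1.31 -0.05  0.99 -0.45  1.38  0.96]
yaw 5.69 zax [-0.061  0.638 -0.767]
turn [ 0.0019 -0.0016  0.0034] shift [-0.0015 -0.0643  0.0572]
```

```bash
python3 -m pendant '[[[0,0,0],[0,-0.009,0.008],0.6],[[0,0,0],[0,-0.015,0.013],0.6],[[0,0,0],[-0.001,-0.021,0.018],0.6],[[0,0,0],[-0.001,-0.027,0.023],0.6],[[0,0,0],[-0.001,-0.033,0.028],0.6],[[0,0,0],[-0.001,-0.039,0.033],0.6],[[0,0,0],[-0.001,-0.044,0.038],0.6],[[0,0,0],[-0.001,-0.048,0.042],0.6],[[0,0,0],[-0.001,-0.052,0.046],0.6],[[0,0,0],[-0.001,-0.052,0.046],0.6]]' >/dev/null; python3 go.py 0.574 -0.242 0.018 5.6 40
python3 -m pendant '[[[0,0,0],[0,-0.002,0.002],0.6],[[0,0,0],[0,-0.004,0.004],0.6],[[0,0,0],[0,-0.006,0.005],0.6],[[0,0,0],[0,-0.006,0.005],0.6]]' >/dev/null; python3 go.py 0.574 -0.242 0.018 5.6 40
```

```text
t 4.5 pos [ 0.5734 -0.2565  0.0145] F [-0.56 -0.49 -0.52] open 0.599 q [ 0.63  1.25 -0.08  1.21 -0.48  1.21  0.98]
yaw 5.7 zax [-0.066  0.642 -0.764]
turn [-0.0034  0.003  -0.0002] shift [ 0.002  -0.0133  0.0066]
t 4.9 pos [ 0.5727 -0.2496  0.0146] F [ 0.24  0.99 -0.24] open 0.602 q [ 0.63  1.24 -0.08  1.23 -0.48  1.19  0.98]
yaw 5.67 zax [-0.065  0.641 -0.764]
turn [-0.0025  0.0024 -0.0005] shift [ 0.002  -0.0078  0.0022]
```

```bash
p(){ grep -E 'tool_pos|force'; }
python3 -m pendant '[[[0,0,0],[0,-0.001,0.001],0.6],[[0,0,0],[0,-0.003,0.002],0.6],[[0,0,0],[0,-0.003,0.002],0.6]]'|p
python3 -m pendant '[[[0,0,0],[0,-0.001,0.001],0.6],[[0,0,0],[0,-0.0025,0.002],0.6],[[0,0,0],[0,-0.0025,0.002],0.6]]'|p
python3 -m pendant '[[[0,0,0],[0,-0.001,0.001],0.6],[[0,0,0],[0,-0.0015,0.0015],0.6],[[0,0,0],[0,-0.0015,0.0015],0.6]]'|p
python3 -c "
from plant import r
c=r.snapshot('top');import pickle,cv2
s=r.snapshot('side');pickle.dump({'top':c,'side':s},open('s1.pkl','wb'))
import numpy as np
a=cv2.resize(s['image'][180:300,280:400],None,fx=4,fy=4,interpolation=2)
b=cv2.resize(c['image'][200:300,310:390],None,fx=4,fy=4,interpolation=2)
o=np.zeros((480,800,3),'u1');o[:,:480]=a;o[:400,480:]=b
cv2.imwrite('pics/s1.png',o[:,:,::-1])"
```

```text
tool_pos: [0.5724, -0.2461, 0.0151]
contact_force: [0.5, -0.3, 0.1]
tool_pos: [0.5722, -0.244, 0.015]
contact_force: [0.2, -1.8, 0.1]
tool_pos: [0.5719, -0.242, 0.0149]
contact_force: [0.7, -4.7, 1.1]
```

View pics/s1.png

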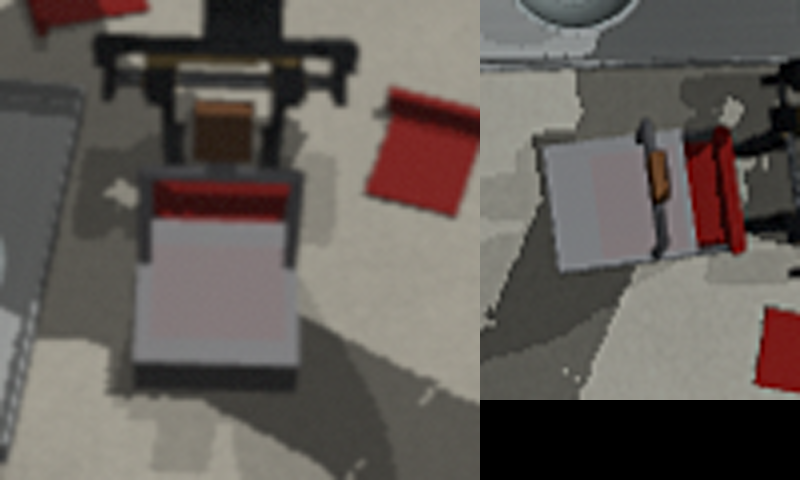

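```bash
p(){ grep -E 'tool_pos|force'; }
python3 -m pendant '[[[0,0,0],[0,-0.001,0.001],0.6],[[0,0,0],[0,-0.001,0.001],0.6],[[0,0,0],[0,-0.001,0.001],0.6]]'|p
python3 -m pendant '[[[0,0,0],[0,0.03,-0.026],0.6],[[0,0,0],[0,0.03,-0.026],0.6],[[-0.35,0,0],[0,-0.07,-0.2],1],[[-0.7,0,0],[0,-0.07,-0.2],1],[[-0.7,0,0],[0,-0.07,-0.25],1],[[-0.7,0,0],[0,-0.07,-0.25],1],[[-0.7,0,0],[0,-0.07,-0.25],1],[[-0.7,0,0],[0,-0.07,-0.25],1]]'|p
python3 go.py 0.562 -0.16 0.34 -84.4 0
```

```text
tool_pos: [0.5718, -0.2399, 0.0148]
contact_force: [1.0, -3.8, 1.5]
tool_pos: [0.5868, -0.3449, 0.2582]
contact_force: [0.2, 0.1, -0.3]
t 7.0 pos [ 0.5868 -0.3449  0.2582] F [ 0.18  0.08 -0.3 ] open 1.003 q [ 0.34  0.76  0.25  1.39 -0.21  1.    0.74]
yaw 5.92 zax [ 0.009 -0.005 -1.   ]
turn [-0.002  -0.0112  1.5763] shift [-0.0049 -0.186  -0.0829]
```

```bash
python3 -m pendant '[[[0,0,1.57],[-0.005,-0.02,-0.083],1],[[0,0,1.57],[-0.005,-0.1,-0.083],1],[[0,0,1.57],[-0.005,-0.186,-0.083],1],[[0,0,1.57],[-0.005,-0.186,-0.083],1],[[0,0,1.57],[-0.005,-0.186,-0.083],1],[[0,0,1.57],[-0.005,-0.186,-0.083],1],[[0,0,1.57],[-0.005,-0.186,-0.083],1],[[0,0,1.57],[-0.005,-0.186,-0.083],1],[[0,0,1.57],[-0.005,-0.186,-0.083],1],[[0,0,1.57],[-0.005,-0.186,-0.083],1]]' >/dev/null
python3 -m pendant '[[[0,0,0.02],[0,0,0],1],[[0,0,0.02],[0,0,0],1],[[0,0,0.02],[0,0,0],1]]'
python3 go.py
python3 -c "
from h import *
wrist('w2')"
```

```text
clock: 8.3
tool_pos: [0.5594, -0.1615, 0.3335]
eef_rot: [0.759, -0.651, -0.002, 0.001]
contact_force: [-0.6, 0.2, -0.6]
opening: 0.997
t 8.3 pos [ 0.5594 -0.1615  0.3335] F [-0.63  0.16 -0.59] open 0.997 q [-0.2   0.63  0.75  1.61 -0.47  1.09 -0.75]
yaw -81.28 zax [-0.003  0.001 -1.   ]
```

View pics/w2.png

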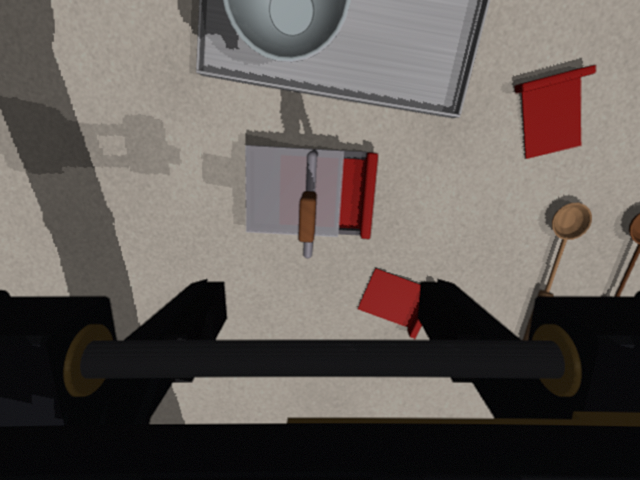

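Run:
```python
from h import *;import pickle
c=pickle.load(open('w2.pkl','rb'));im=c['image']
def yaw(a,b):
    v=b-a;return np.degrees(np.arctan2(v[1],v[0])).round(2),np.linalg.norm(v).round(4)
m=mask(im,172,4,150,40)[140:245,335:385]
rw=np.arange(20,90);r=np.array([np.flatnonzero(m[y]).max() for y in rw])+335;p=np.polyfit(rw+140,r,1)
top=np.flatnonzero(m[:,36:40].any(1));print('rib rows',top.min()+140,top.max()+140)
E1=onz(c,[[np.polyval(p,153)+.5,153],[np.polyval(p,238)+.5,238]],.028);print('rib rear top',E1.round(4),E1.mean(0),yaw(E1[1],E1[0]))
w=np.zeros_like(im[...,0]);w[175:250,290:325]=mask(im,5,20,90,40)[175:250,290:325]
b=blobs(w);print(b)
k=cv2.boxPoints(b[0][2]);print('grip blob',onz(c,k,.191).round(4))
B=onz(c,[[312,152],[308,256]],.130);print('bar',B.round(4),B.mean(0),yaw(B[1],B[0]))
Rf=onz(c,[[247,146],[344,151],[339,233],[247,231]],.033);print('roof',Rf.round(4),Rf.mean(0),yaw(Rf[1],Rf[0]),yaw(Rf[3],Rf[0]),yaw(Rf[2],Rf[3]))
e=cv2.resize(im[125:265,230:400],None,fx=4,fy=4,interpolation=2);cv2.imwrite('pics/w2c.png',e[:,:,::-1])
# saddle
d=pickle.load(open('s0.pkl','rb'));T,S=d['top'],d['side']
print(tri(T,(234.4,242.8),S,(314.5,317)),onz(T,[[234.4,242.8],[204,246],[152,251]],.25))
a=cv2.resize(T['image'][215:275,135:255],None,fx=6,fy=6,interpolation=2);cv2.imwrite('pics/sad.png',a[:,:,::-1])
```

```text
rib rows 153 220
rib rear top [[ 0.6255 -0.2196  0.028 ]
 [ 0.5172 -0.2301  0.028 ]] [ 0.57138627 -0.22487386  0.028     ] (np.float64(5.56), np.float64(0.1088))
[(622.5, array([307., 219.]), ((306.7815246582031, 219.43231201171875), (15.698015213012695, 43.71037673950195), 3.1798300743103027))]
grip blob [[ 0.5465 -0.1422  0.191 ]
 [ 0.5831 -0.1393  0.191 ]
 [ 0.5843 -0.1519  0.191 ]
 [ 0.5478 -0.1553  0.191 ]]
bar [[ 0.6177 -0.1422  0.13  ]
 [ 0.5143 -0.153   0.13  ]] [ 0.56595399 -0.14758684  0.13      ] (np.float64(5.94), np.float64(0.104))
roof [[ 0.6097 -0.0609  0.033 ]
 [ 0.6218 -0.1781  0.033 ]
 [ 0.5192 -0.189   0.033 ]
 [ 0.5038 -0.0706  0.033 ]] [ 0.5636076  -0.12464522  0.033     ] (np.float64(95.87), np.float64(0.1179)) (np.float64(5.24), np.float64(0.1064)) (np.float64(97.41), np.float64(0.1194))
(array([0.56717969, 0.20817511, 0.26275556]), np.float64(0.001098825767774971)) [[0.56829487 0.21069011 0.25      ]
 [0.56135088 0.30127063 0.25      ]
 [0.55082468 0.45727032 0.25      ]]
```

View pics/w2c.png

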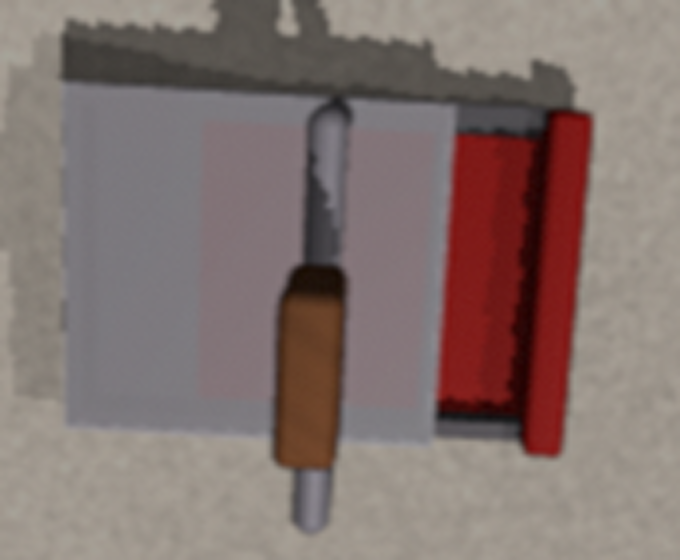

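```bash
python3 go.py 0.58 0.15 0.42 -84.5 0
```

```text
t 8.35 pos [ 0.5595 -0.1617  0.3338] F [ 0.23  0.07 -0.3 ] open 0.999 q [-0.2   0.63  0.75  1.61 -0.47  1.09 -0.75]
yaw -81.32 zax [-0.003  0.001 -1.   ]
turn [0.0026 0.0013 0.0555] shift [-0.3052 -0.0671 -0.086 ]
```

View pics/sad.png

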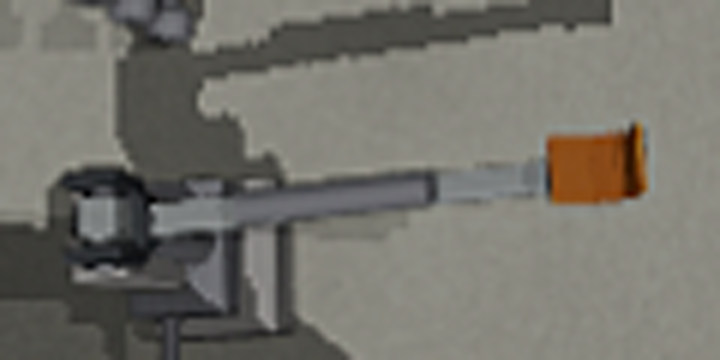

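```bash
python3 -m pendant '[[[0,0,0.055],[-0.305,-0.067,-0.086],1],[[0,0,0.055],[-0.305,-0.067,-0.086],1],[[0,0,0.055],[-0.305,-0.067,-0.086],1],[[0,0,0.055],[-0.305,-0.067,-0.086],1],[[0,0,0.055],[-0.305,-0.067,-0.086],1],[[0,0,0.055],[-0.305,-0.067,-0.086],1],[[0,0,0.055],[-0.305,-0.067,-0.086],1],[[0,0,0.055],[-0.305,-0.067,-0.086],1],[[0,0,0.055],[-0.305,-0.067,-0.086],1]]' >/dev/null
python3 -c "
from h import *
wrist('w3')"
python3 go.py 0.58 0.26 0.42 -84.5 0
python3 -m pendant '[[[0,0,0],[-0.1,0,0],1],[[0,0,0],[-0.1,0,0],1],[[0,0,0],[-0.1,0,0],1],[[0,0,0],[-0.1,0,0],1],[[0,0,0],[-0.1,0,0],1]]' >/dev/null
python3 -c "
from h import *
wrist('w4')
a=cv2.imread('pics/w3.png')[:300];b=cv2.imread('pics/w4.png')[:300]
cv2.imwrite('pics/w34.png',np.vstack([a,b]))"
python3 go.py
```

```text
t 9.3 pos [0.5804 0.1475 0.4199] F [ 1.31 -0.42 -0.7 ] open 1.004 q [-0.76  0.61  0.85  1.4  -0.46  1.34 -1.37]
yaw -84.7 zax [-0.003 -0.001 -1.   ]
turn [ 0.0028 -0.0009 -0.0035] shift [-0.1121 -0.0099 -0.0003]
t 9.85 pos [0.5718 0.2459 0.4204] F [-0.3   0.02  0.32] open 1.001 q [-0.89  0.66  0.86  1.33 -0.49  1.38 -1.52]
yaw -84.86 zax [-0.002 -0.001 -1.   ]
```

View pics/w34.png

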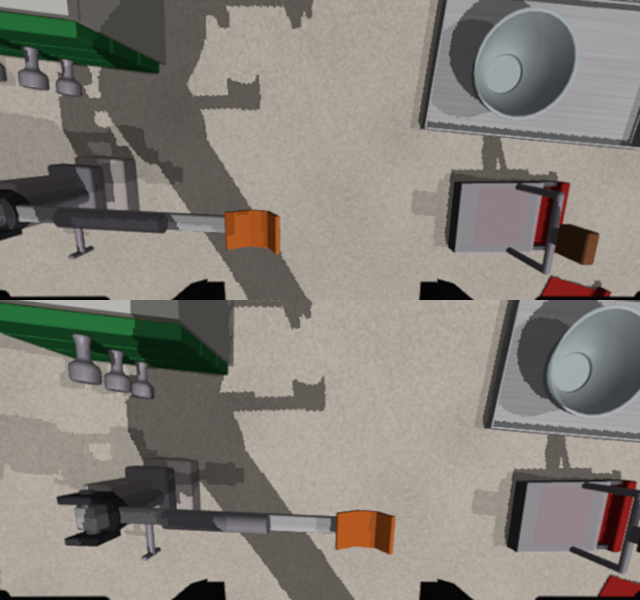

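```bash
python3 -c "
import cv2,numpy as np
a=cv2.resize(cv2.imread('pics/w3.png')[200:260,215:290],None,fx=8,fy=8,interpolation=2)[:, :600]
b=cv2.resize(cv2.imread('pics/w4.png')[200:260,325:400],None,fx=8,fy=8,interpolation=2)
o=np.vstack([a,b]);cv2.imwrite('pics/sadc.png',cv2.resize(o,(500,800))[:600] if 0 else cv2.resize(np.hstack([a,b]),(800,320)))"
```

```text
(no output)
```

View pics/sadc.png

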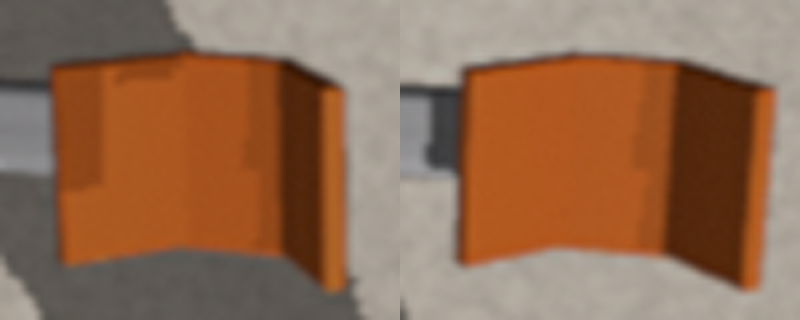

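Run:
```python
from h import *;import pickle
a,b=[pickle.load(open(n+'.pkl','rb')) for n in('w3','w4')]
T=pickle.load(open('s0.pkl','rb'))['top'];S=pickle.load(open('s0.pkl','rb'))['side']
f=lambda o,p:(o[0]+p[0]/5.333-.0,o[1]+p[1]/5.333-.0)
L={'lipL+':((52,67),(64,68)),'lipL-':((65,265),(62,265)),'flL+':((185,52),(172,54)),'flL-':((182,248),(158,248)),'flR+':((280,62),(280,64)),'flR-':((282,253),(267,253)),'lipR+':((325,88),(355,86)),'lipR-':((325,285),(343,286))}
Q={}
for k,(p,q) in L.items():
    X,e=tri(a,f((215,200),p),b,f((325,200),q));Q[k]=X;print(k,X.round(4),round(e,4))
fl=np.mean([Q[k] for k in Q if k[:2]=='fl'],0);lp=np.mean([Q[k] for k in Q if k[:2]=='li'],0);print('floor',fl,'lip',lp)
for k in('lipL','flL','flR','lipR'):
    v=Q[k+'+']-Q[k+'-'];print(k,np.degrees(np.arctan2(v[1],v[0])),np.linalg.norm(v))
# arm axis direction in w4: arm centre pixels
ar=onz(b,[[345,531-300],[302,524-300],[268,523-300],[165,520-300]],.25);print(ar)
print(proj(T,[fl,lp]),proj(S,[fl,lp]))
```

```text
lipL+ [0.5832 0.234  0.2595] 0.0002
lipL- [0.5499 0.2311 0.2603] 0.0003
flL+ [0.5849 0.2152 0.2462] 0.0001
flL- [0.551  0.2139 0.2488] 0.0002
flR+ [0.5862 0.198  0.2537] 0.0002
flR- [0.5534 0.1959 0.2541] 0.0001
lipR+ [0.5862 0.1886 0.2695] 0.0004
lipR- [0.5542 0.1864 0.272 ] 0.0001
floor [0.56886113 0.20576578 0.25070425] lip [0.56840694 0.2100097  0.26531707]
lipL 5.138259374818292 0.033433855301525005
flL 2.1355805825059018 0.03396035486987504
flR 3.6261821423393767 0.03287484369169306
lipR 3.895766641935692 0.032226844578210574
[[0.56535613 0.22450528 0.25      ]
 [0.56840508 0.26402145 0.25      ]
 [0.56659642 0.29472512 0.25      ]
 [0.56110406 0.38684576 0.25      ]]
[[236.00983399 242.53293428]
 [233.61202436 242.10621305]] [[314.10946536 318.98847347]
 [314.00765308 317.16004106]]
```

```bash
python3 -m pendant '[[[0,0,0],[0.395,0.03,0],0.7],[[0,0,0],[0.395,0.03,0],0.7],[[0,0,0],[0.395,0.03,0.05],0.7],[[0,0,0],[0.395,0.03,0.15],0.7],[[0,0,0],[0.395,0.03,0.15],0.7],[[0,0,0],[0.395,0.03,0.15],0.7],[[0,0,0],[0.395,0.03,0.15],0.7],[[0,0,0],[0.395,0.03,0.15],0.7],[[0,0,0],[0.395,0.03,0.15],0.7],[[0,0,0],[0.395,0.03,0.15],0.7]]' >/dev/null
python3 go.py 0.5654 -0.1472 0.16 -84.5 0
```

```text
t 10.85 pos [ 0.5749 -0.1546  0.2688] F [-0.28  0.54  0.12] open 0.7 q [-0.2   0.72  0.71  1.65 -0.54  0.98 -0.78]
yaw -85.27 zax [-0.006 -0.003 -1.   ]
turn [ 0.0061 -0.0028 -0.0135] shift [-0.0085  0.0082  0.1088]
```

```bash
python3 -m pendant '[[[0.004,0,-0.01],[-0.008,0.008,0.03],0.7],[[0.004,0,-0.01],[-0.008,0.008,0.05],0.7],[[0.004,0,-0.01],[-0.008,0.008,0.05],0.7],[[0.004,0,-0.01],[-0.008,0.008,0.05],0.7]]' >/dev/null
python3 go.py 0.5654 -0.1472 0.16 -84.5 0
```

```text
t 11.25 pos [ 0.5697 -0.1405  0.221 ] F [ 0.72 -0.43  0.96] open 0.699 q [-0.2   0.76  0.66  1.74 -0.6   0.85 -0.73]
yaw -84.07 zax [ 0.003 -0.    -1.   ]
turn [-0.0028 -0.0005  0.0075] shift [0.0062 0.0051 0.061 ]
```

```bash
python3 -m pendant '[[[0,0,0.006],[0.006,0.005,0.03],0.7],[[0,0,0.006],[0.006,0.005,0.061],0.7],[[0,0,0.006],[0.006,0.005,0.061],0.7],[[0,0,0.006],[0.006,0.005,0.061],0.7]]' >/dev/null
python3 go.py 0.5654 -0.1472 0.16 -84.5 0
```

```text
t 11.65 pos [ 0.5662 -0.1469  0.1605] F [ 0.5  -0.34  0.27] open 0.701 q [-0.15  0.83  0.59  1.8  -0.67  0.72 -0.66]
yaw -84.37 zax [ 0.004 -0.    -1.   ]
turn [-0.0035 -0.0008  0.0022] shift [0.0002 0.0008 0.0005]
```

Close on the grip, gently first.

```bash
python3 -m pendant '[[[0,0,0],[0,0,0],0.3],[[0,0,0],[0,0,0],0.2],[[0,0,0],[0,0,0],0.1],[[0,0,0],[0,0,0],0],[[0,0,0],[0,0,0],0],[[0,0,0],[0,0,0],0],[[0,0,0],[0,0,0],0]]' 40
python3 -m pendant '[[[0,0,0],[0,0,0],0],[[0,0,0],[0,0,0],0],[[0,0,0],[0,0,-0.01],0],[[0,0,0],[0,0,-0.03],0],[[0,0,0],[0,0,-0.06],0],[[0,0,0],[0,0,-0.09],0],[[0,0,0],[0,0,-0.12],0],[[0,0,0],[0,0,-0.15],0],[[0,0,0],[0,0,-0.163],0],[[0,0,0],[0,0,-0.163],0]]'
python3 go.py 0.580 0.06 0.3235 -86.2 0
```

```text
clock: 12.35
tool_pos: [0.5654, -0.1472, 0.1591]
eef_rot: [0.741, -0.672, 0.001, -0.0]
contact_force: [0.6, -1.4, -2.2]
opening: 0.153
clock: 13.35
tool_pos: [0.5653, -0.1462, 0.3232]
eef_rot: [0.741, -0.671, 0.001, -0.001]
contact_force: [0.2, -0.9, -6.9]
opening: 0.155
t 13.35 pos [ 0.5653 -0.1462  0.3232] F [ 0.17 -0.91 -6.9 ] open 0.155 q [-0.24  0.65  0.76  1.62 -0.5   1.07 -0.81]
yaw -84.33 zax [ 0.004  0.    -1.   ]
turn [-0.0039  0.0001  0.0326] shift [-2.037e-01 -3.500e-02 -2.000e-04]
```

```bash
python3 -m pendant '[[[0,0,0.033],[-0.03,-0.03,0],0],[[0,0,0.033],[-0.06,-0.03,0],0],[[0,0,0.033],[-0.09,-0.032,0],0],[[0,0,0.033],[-0.12,-0.032,0],0],[[0,0,0.033],[-0.15,-0.033,0],0],[[0,0,0.033],[-0.175,-0.033,0],0],[[0,0,0.033],[-0.195,-0.033,0],0],[[0,0,0.033],[-0.202,-0.033,0],0],[[0,0,0.033],[-0.202,-0.033,0],0],[[0,0,0.033],[-0.202,-0.033,0],0]]' >/dev/null
python3 go.py 0.568 0.2075 0.3235 -86.2 0
python3 - <<'E'
from plant import r
import pickle,cv2,numpy as np
d={n:r.snapshot(n) for n in('side','top')};pickle.dump(d,open('s2.pkl','wb'))
s=cv2.resize(d['side']['image'][220:400,240:400],None,fx=2.5,fy=2.5,interpolation=2)
t=cv2.resize(d['top']['image'][180:320,200:360],None,fx=2.5,fy=2.5,interpolation=2)
o=np.zeros((450,800,3),'u1');o[:450,:400]=s;o[:350,400:]=t;cv2.imwrite('pics/s2.png',o[:,:,::-1])
E
```

```text
t 14.35 pos [0.5776 0.0562 0.3216] F [ 0.37 -1.44 -7.18] open 0.154 q [-0.61  0.66  0.81  1.64 -0.53  1.07 -1.16]
yaw -86.36 zax [ 0.001 -0.001 -1.   ]
turn [-0.0007 -0.0014 -0.0027] shift [-0.1516 -0.     -0.0022]
```

View pics/s2.png

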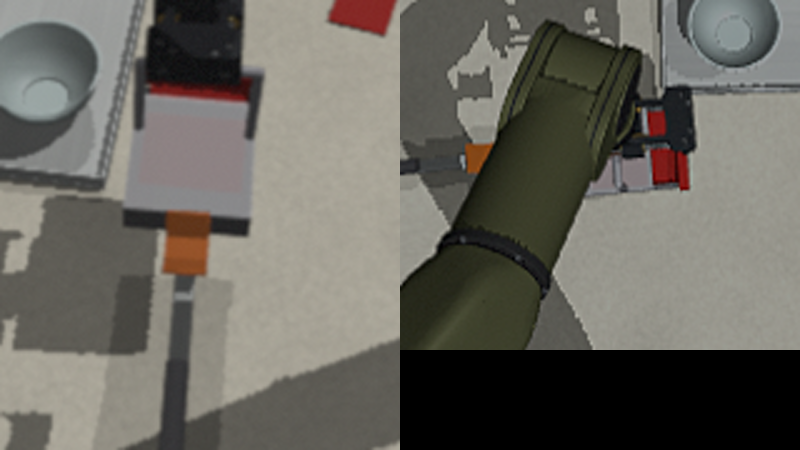

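```bash
python3 -m pendant '[[[0,0,0],[-0.006,0,-0.002],0],[[0,0,0],[-0.015,0,-0.002],0],[[0,0,0],[-0.025,0,-0.002],0],[[0,0,0],[-0.035,0,-0.002],0],[[0,0,0],[-0.045,0,-0.002],0],[[0,0,0],[-0.055,0,-0.002],0],[[0,0,0],[-0.063,0,-0.002],0],[[0,0,0],[-0.068,0,-0.002],0],[[0,0,0],[-0.07,0,-0.002],0],[[0,0,0],[-0.07,0,-0.002],0]]' >/dev/null
python3 go.py 0.568 0.2075 0.3235 -86.2 0
python3 -c "
from plant import r
from h import *
s=r.snapshot('side')
m=mask(s['image'],5,17,140,60)
for b in blobs(m,60):print(b)"
```

```text
t 15.45 pos [0.5734 0.1278 0.3241] F [ 0.52 -0.19 -6.65] open 0.155 q [-0.73  0.67  0.82  1.61 -0.54  1.09 -1.28]
yaw -86.25 zax [ 0.002  0.    -1.   ]
turn [-0.002  -0.     -0.0008] shift [-0.0799  0.0002  0.0006]
(357.5, array([314., 317.]), ((314.0, 317.0), (24.0, 16.0), 90.0))
```

Saddle undisturbed. Slide in the remaining 80 mm.

```bash
python3 -m pendant '[[[0,0,0],[-0.006,0,0],0],[[0,0,0],[-0.015,0,0],0],[[0,0,0],[-0.025,0,0],0],[[0,0,0],[-0.035,0,0],0],[[0,0,0],[-0.045,0,0],0],[[0,0,0],[-0.055,0,0],0],[[0,0,0],[-0.065,0,0],0],[[0,0,0],[-0.075,0,0],0],[[0,0,0],[-0.08,0,0],0],[[0,0,0],[-0.08,0,0],0]]' >/dev/null
python3 go.py 0.568 0.2075 0.3235 -86.2 0
python3 -m pendant '[[[0,0,0],[0,0,0],0],[[0,0,0],[0,0,0],0],[[0,0,0],[0,0,0],0]]' | grep force
python3 - <<'E'
from plant import r
from h import *
F=[];
for i in range(3):
    c=r.snapshot('side');F.append(r.get_state()['contact_force'])
print(np.round(F,2))
for b in blobs(mask(c['image'],5,17,140,60),30):print(b)
s=cv2.resize(c['image'][240:420,240:420],None,fx=3.3,fy=3.3,interpolation=2);cv2.imwrite('pics/s3.png',s[:,:,::-1])
E
```

```text
t 16.5 pos [0.568  0.2089 0.3239] F [-0.15 -0.57 -7.88] open 0.155 q [-0.85  0.7   0.83  1.56 -0.55  1.13 -1.41]
yaw -86.16 zax [ 0.002  0.001 -1.   ]
turn [-0.0016  0.0007  0.0008] shift [0.0014 0.0001 0.0004]
contact_force: [0.3, 0.4, -7.9]
[[ 0.55  0.62 -7.1 ]
 [-1.03 -0.04 -7.11]
 [ 0.31 -0.05 -7.14]]
(35.0, array([314., 328.]), ((313.5, 327.5), (3.0, 15.0), 90.0))
```

View pics/s3.png

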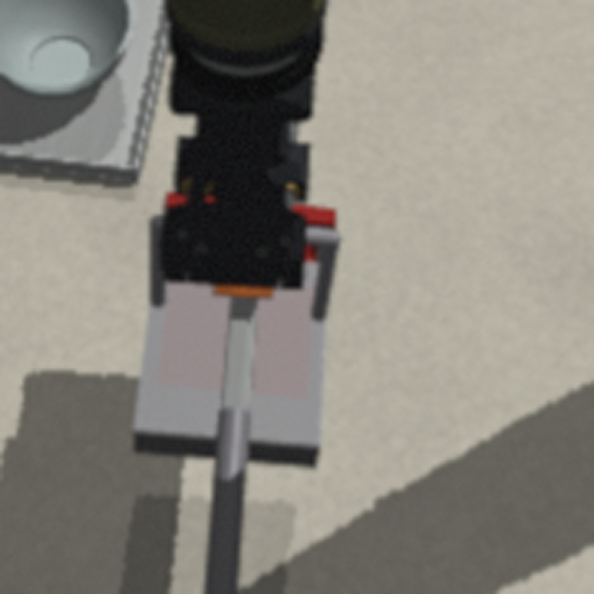

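```bash
python3 -m pendant '[[[0,0,0],[0.001,0,0.004],0],[[0,0,0],[0.001,0,0.01],0],[[0,0,0],[0.001,0,0.015],0],[[0,0,0],[0.001,0,0.019],0],[[0,0,0],[0.001,0,0.022],0],[[0,0,0],[0.001,0,0.024],0],[[0,0,0],[0.001,0,0.026],0],[[0,0,0],[0.001,0,0.026],0]]'|grep -E 'pos|force'
python3 -m pendant '[[[0,0,0],[0,0,0.001],0],[[0,0,0],[0,0,0.002],0],[[0,0,0],[0,0,0.003],0],[[0,0,0],[0,0,0.004],0],[[0,0,0],[0,0,0.004],0],[[0,0,0],[0,0,0.004],0]]'|grep -E 'pos|force'
python3 -m pendant '[[[0,0,0],[0,0,0.001],0],[[0,0,0],[0,0,0.002],0],[[0,0,0],[0,0,0.003],0],[[0,0,0],[0,0,0.004],0],[[0,0,0],[0,0,0.004],0],[[0,0,0],[0,0,0.004],0]]'|grep -E 'pos|force'
```

```text
tool_pos: [0.5683, 0.2066, 0.298]
contact_force: [-1.4, 0.1, -7.4]
tool_pos: [0.5683, 0.2065, 0.2942]
contact_force: [0.3, -0.1, -8.0]
tool_pos: [0.5683, 0.2066, 0.2902]
contact_force: [0.4, 0.1, -6.9]
```

```bash
python3 -m pendant '[[[0,0,0],[0,0,0.002],0],[[0,0,0],[0,0,0.004],0],[[0,0,0],[0,0,0.006],0],[[0,0,0],[0,0,0.008],0],[[0,0,0],[0.001,0,0.01],0],[[0,0,0],[0.001,0,0.012],0],[[0,0,0],[0.001,0,0.012],0],[[0,0,0],[0.001,0,0.012],0]]'|grep -E 'pos|force'
python3 -m pendant '[[[0,0,0],[0,0,0.003],0],[[0,0,0],[0,0,0.006],0],[[0,0,0],[0,0,0.009],0],[[0,0,0],[0,0,0.012],0],[[0,0,0],[0,0,0.014],0],[[0,0,0],[0,0,0.015],0],[[0,0,0],[0,0,0.015],0],[[0,0,0],[0,0,0.015],0]]'|grep -E 'pos|force'
python3 - <<'E'
from plant import r
from h import *
F=[]
for i in range(3):
    c=r.snapshot('side');F.append(r.get_state()['contact_force'])
print(np.round(F,2))
for b in blobs(mask(c['image'],5,17,140,60),15):print(b)
E
```

```text
tool_pos: [0.5684, 0.2055, 0.2782]
contact_force: [-0.9, 0.4, -6.2]
tool_pos: [0.5685, 0.2056, 0.2633]
contact_force: [-0.5, -0.2, -3.9]
[[ 0.62  0.26 -4.32]
 [ 0.02  0.97 -4.49]
 [ 0.19  0.92 -5.14]]
```

```bash
python3 -m pendant '[[[0,0,0],[0,0,0.003],0],[[0,0,0],[0,0,0.006],0],[[0,0,0],[0,0,0.009],0],[[0,0,0],[-0.001,0,0.012],0],[[0,0,0],[-0.001,0,0.015],0],[[0,0,0],[-0.001,0,0.018],0],[[0,0,0],[-0.001,0,0.02],0],[[0,0,0],[-0.001,0,0.02],0],[[0,0,0],[-0.001,0,0.02],0]]'|grep -E 'pos|force'
python3 - <<'E'
from plant import r
import numpy as np
print(np.round([(r.snapshot('side'),r.get_state()['contact_force'])[1] for i in range(4)],2))
E
python3 -m pendant '[[[0,0,0],[0,0,0.003],0],[[0,0,0],[0,0,0.006],0],[[0,0,0],[-0.001,0,0.009],0],[[0,0,0],[-0.002,0,0.012],0],[[0,0,0],[-0.002,0,0.014],0],[[0,0,0],[-0.002,0,0.015],0],[[0,0,0],[-0.002,0,0.015],0],[[0,0,0],[-0.002,0,0.015],0]]'|grep -E 'pos|force'
python3 - <<'E'
from plant import r
import numpy as np
print(np.round([(r.snapshot('side'),r.get_state()['contact_force'])[1] for i in range(4)],2))
E
```

```text
tool_pos: [0.5684, 0.2068, 0.2432]
contact_force: [0.1, 0.6, -3.3]
[[-0.94  1.01 -3.19]
 [-0.19  1.72 -3.41]
 [-0.28  0.9  -2.9 ]
 [-0.34  0.95 -3.05]]
tool_pos: [0.5684, 0.2083, 0.2283]
contact_force: [0.7, -0.7, -2.0]
[[ 0.2  -1.01 -1.81]
 [-0.06 -1.98 -1.65]
 [ 0.24 -2.16 -2.64]
 [-0.81 -1.3  -1.51]]
```

```bash
python3 -m pendant '[[[0,0,0],[0,0,0.003],0],[[0,0,0],[0,0,0.006],0],[[0,0,0],[0,0,0.009],0],[[0,0,0],[0,0,0.012],0],[[0,0,0],[0,0,0.014],0],[[0,0,0],[0,0,0.015],0],[[0,0,0],[0,0,0.015],0],[[0,0,0],[0,0,0.015],0]]'|grep -E 'pos|force'
python3 - <<'E'
from plant import r
import numpy as np
f=np.array([(r.snapshot('side'),r.get_state()['contact_force'])[1] for i in range(8)]);print(f.mean(0).round(2),f[:,2].round(2))
E
```

```text
tool_pos: [0.5683, 0.2085, 0.2132]
contact_force: [-0.9, 0.6, -0.4]
[-0.57  0.71 -0.61] [-0.67 -1.19 -1.37 -1.01 -0.2   0.27 -0.53 -0.17]
```

```bash
python3 -m pendant '[[[0,0,0],[0,0,0.002],0],[[0,0,0],[0,0,0.004],0],[[0,0,0],[0.001,0,0.005],0],[[0,0,0],[0.001,0,0.0055],0],[[0,0,0],[0.001,0,0.0055],0],[[0,0,0],[0.001,0,0.0055],0],[[0,0,0],[0.001,0,0.0055],0],[[0,0,0],[0.001,0,0.0055],0]]'|grep -E 'clock|pos|force'
python3 - <<'E'
from plant import r
import numpy as np
f=np.array([(r.snapshot('side'),r.get_state()['contact_force'])[1] for i in range(16)]);print(f.mean(0).round(2),f.std(0).round(2),r.get_state()['moment'])
E
```

```text
clock: 24.8
tool_pos: [0.5685, 0.2073, 0.2077]
contact_force: [-0.6, -0.7, -0.2]
[-0.19 -0.53 -0.49] [0.67 0.38 0.48] [-0.32476137  0.32397374  0.02607564]
```

```bash
python3 -m pendant '[[[0,0,0],[0,0,0.001],0],[[0,0,0],[0,0,0.002],0],[[0,0,0],[0,0,0.003],0],[[0,0,0],[0,0,0.003],0],[[0,0,0],[0,0,0.003],0],[[0,0,0],[0,0,0.003],0]]'|grep -E 'clock|pos'
python3 - <<'E'
from plant import r
import numpy as np
f=np.array([(r.snapshot('side'),r.get_state()['contact_force'])[1] for i in range(40)]);print(f.mean(0).round(2),f.std(0).round(2))
E
```

```text
clock: 26.2
tool_pos: [0.5685, 0.2079, 0.2047]
[-0.46  0.65  0.23] [0.41 0.56 0.47]
```

```bash
python3 -m pendant '[[[0,0,0],[0,0,-0.001],0],[[0,0,0],[0,0,-0.001],0],[[0,0,0],[0,0,-0.001],0],[[0,0,0],[0,0,-0.001],0],[[0,0,0],[0,0,-0.001],0],[[0,0,0],[0,0,-0.001],0]]' 10|grep -E 'clock|pos|force'
python3 -m pendant '[[[0,0,0],[0,0,0],0],[[0,0,0],[0,0,0],0],[[0,0,0],[0,0,0],0],[[0,0,0],[0,0,0],0],[[0,0,0],[0,0,0],0],[[0,0,0],[0,0,0],0]]' 3|grep -E 'opening|pos|force'
python3 - <<'E'
from plant import r
import numpy as np
f=np.array([(r.snapshot('top'),r.get_state()['contact_force'])[1] for i in range(12)]);print(f.mean(0).round(2),f.std(0).round(2))
E
```

```text
clock: 28.8
tool_pos: [0.5686, 0.2072, 0.2057]
contact_force: [1.1, -1.2, -0.5]
tool_pos: [0.5684, 0.2076, 0.2056]
contact_force: [1.6, -0.7, -0.1]
opening: 0.16
[ 0.62 -0.93 -0.35] [0.53 0.45 0.56]
```

```bash
python3 -m pendant '[[[0,0,0],[0,0,0],0.2],[[0,0,0],[0,0,0],0.22],[[0,0,0],[0,0,0],0.26],[[0,0,0],[0,0,0],0.3],[[0,0,0],[0,0,0],0.4],[[0,0,0],[0,0,0],0.5],[[0,0,0],[0,0,0],0.5],[[0,0,0],[0,0,0],0.5]]'|grep -E 'clock|opening|pos|force'
python3 - <<'E'
from plant import r
from h import *
f=[]
for i in range(8):
    c=r.snapshot('side');f.append(r.get_state()['contact_force'])
    if i%3==0:
        m=np.zeros((480,640),'u1');m[280:420,260:390]=mask(c['image'],172,4,120,50)[280:420,260:390]
        print(i,[(b[0],b[1]) for b in blobs(m,20)],[(b[0],np.round(b[2][0],1)) for b in blobs(mask(c['image'],5,17,120,50),15) if 250<b[1][0]<390 and b[1][1]>230])
print(np.mean(f,0).round(2))
E
```

```text
clock: 30.8
tool_pos: [0.5684, 0.2075, 0.2057]
contact_force: [0.1, -0.2, 0.6]
opening: 0.501
0 [(68.5, array([335., 332.]))] []
3 [(74.5, array([335., 332.]))] []
6 [(71.5, array([336., 331.]))] []
[-0.07 -0.1  -0.1 ]
```

```bash
python3 -m pendant '[[[0,0,0],[0,0,-0.005],0.5],[[0,0,0],[0,0,-0.015],0.5],[[0,0,0],[0,0,-0.03],0.5],[[0,0,0],[0,0,-0.05],0.5],[[0,0,0],[0,0,-0.08],0.5],[[0,0,0],[0,0,-0.12],0.5],[[0,0,0],[0,0,-0.16],0.5],[[0,0,0],[0,0,-0.19],0.5],[[0,0,0],[0,0,-0.2],0.5],[[0,0,0],[0,0,-0.2],0.5]]'|grep -E 'clock|opening|pos|force'
python3 - <<'E'
from plant import r
from h import *
for i in range(3):
    w=wrist('w5');S=r.snapshot('side')
    for n,c in(('w',w),('s',S)):
        im=c['image']
        print(n,'red',[(b[0],b[1].tolist()) for b in blobs(mask(im,172,4,130,40),40)],'or/wood',[(b[0],np.round(b[2][0],1).tolist(),np.round(b[2][1],1).tolist(),round(b[2][2])) for b in blobs(mask(im,5,18,90,40),40)])
cv2.imwrite('pics/s5.png',S['image'][:,:,::-1])
import pickle;pickle.dump(S,open('s5.pkl','wb'))
E
```

```text
clock: 32.2
tool_pos: [0.5687, 0.2072, 0.4074]
contact_force: [-0.1, 0.3, -0.3]
opening: 0.498
w red [(1822.5, [612.0, 296.0]), (2171.5, [370.0, 197.0])] or/wood [(1575.5, [318.5, 218.5], [47.0, 47.0], 90)]
s red [(130.5, [332.0, 332.0]), (71.5, [301.0, 330.0]), (572.0, [387.0, 217.0])] or/wood [(101.5, [314.0, 345.5], [7.0, 16.0], 90), (241.0, [314.8, 330.6], [20.5, 14.3], 4), (112.0, [394.5, 169.2], [39.1, 4.1], 4), (84.0, [404.5, 150.5], [5.0, 27.0], 90), (89.5, [633.0, 4.5], [9.0, 12.0], 90), (1104.5, [230.5, 24.0], [48.0, 33.0], 90)]
w red [(1802.0, [612.0, 294.0]), (2202.5, [371.0, 195.0])] or/wood [(1605.0, [319.0, 217.0], [48.0, 48.0], 0)]
s red [(132.5, [332.0, 331.0]), (72.0, [301.0, 329.0]), (573.0, [387.0, 217.0])] or/wood [(101.0, [314.0, 345.5], [7.0, 16.0], 90), (236.5, [314.5, 330.0], [14.0, 19.0], 90), (112.0, [394.5, 169.2], [39.1, 4.1], 4), (57.5, [407.2, 151.6], [5.0, 22.1], 84), (89.5, [633.0, 4.5], [9.0, 12.0], 90), (1105.0, [230.5, 24.0], [48.0, 33.0], 90)]
w red [(1809.5, [612.0, 294.0]), (2216.0, [371.0, 194.0])] or/wood [(1610.0, [319.0, 217.0], [48.0, 48.0], 90)]
s red [(135.5, [332.0, 331.0]), (69.5, [301.0, 330.0]), (570.5, [387.0, 217.0])] or/wood [(101.5, [314.0, 345.5], [7.0, 16.0], 90), (240.0, [314.5, 330.0], [14.0, 19.0], 90), (110.0, [394.5, 169.2], [39.1, 4.1], 4), (53.5, [407.0, 151.0], [4.0, 22.0], 90), (88.5, [633.0, 4.5], [9.0, 12.0], 90), (1105.0, [230.5, 24.0], [48.0, 33.0], 90)]
```

```bash
python3 -m pendant '[[[0,0,0],[0,0,0],0.5],[[0,0,0],[0,0,0],0.5],[[0,0,0],[0,0,0],0.5],[[0,0,0],[0,0,0],0.5],[[0,0,0],[0,0,0],0.5],[[0,0,0],[0,0,0],0.5],[[0,0,0],[0,0,0],0.5],[[0,0,0],[0,0,0],0.5],[[0,0,0],[0,0,0],0.5],[[0,0,0],[0,0,0],0.5]]'|grep -E 'force'
python3 - <<'E'
from plant import r
from h import *
u=np.array([-.066,.998,0]);bar=np.array([.5684,.2075,.1707])
for i in range(4):
    w=wrist('w6');S=r.snapshot('side')
    m=np.zeros((480,640),'u1');m[300:360,300:330]=mask(S['image'],5,18,90,40)[300:360,300:330]
    mr=mask(w['image'],172,4,130,40);mr[:,500:]=0;mr[:,:335]=0;mr[300:]=0
    k=max(cv2.findContours(mr,0,1)[0],key=cv2.contourArea).reshape(-1,2)
    print([(b[0],np.round(b[2][0],1)) for b in blobs(m,20)],'red x',k[:,0].min(),k[:,0].max(),'y',k[:,1].min(),k[:,1].max())
print('pred grip side',proj(S,[bar+[0,0,.042]]),'pred rib rear/front edges wrist',proj(w,[bar-.080*u+[0,0,-.097],bar-.066*u+[0,0,-.097],bar-.036*u+[0,0,-.119]]).round(1).tolist())
h=mr[:, :].copy();print('cols filled',[(int(x),int((mr[:,x]>0).sum())) for x in range(335,420,4)])
E
```

```text
contact_force: [0.2, -0.2, 0.2]
[(101.5, array([314. , 345.5])), (238.0, array([315., 330.]))] red x 353 387 y 157 237
[(101.0, array([314. , 345.5])), (240.5, array([315., 330.]))] red x 353 387 y 157 237
[(101.0, array([314. , 345.5])), (240.0, array([314.5, 330.5]))] red x 353 387 y 157 237
[(101.0, array([314. , 345.5])), (238.5, array([314.9, 330.6]))] red x 353 387 y 157 237
pred grip side [[314.30400825 329.23383275]] pred rib rear/front edges wrist [[381.6, 196.5], [371.2, 196.5], [347.9, 194.3]]
cols filled [(335, 0), (339, 0), (343, 0), (347, 0), (351, 0), (355, 66), (359, 66), (363, 66), (367, 66), (371, 65), (375, 73), (379, 81), (383, 76), (387, 17), (391, 0), (395, 0), (399, 0), (403, 0), (407, 0), (411, 0), (415, 0), (419, 0)]
```

```bash
python3 -c "
from plant import r
print(r.get_state()['clock']);print(r.finish_job())"
```

```text
33.9
the job is handed in; nothing more can be done
None
```

The red divider is home in its carrier, and the carrier hangs in the orange saddle with the swing arm carrying the full load. I handed the job in at 33.9 s with the gripper clear above it.

- **Divider:** I pushed the largest of the three red dividers, the one already in the slot. The push force levelled off at about 4 N as the carrier began to slide. A later picture put the rib's rear 77.5 mm behind the bar, against 80 mm when fully home, which is within measuring error. In the last wrist picture the visible red spanned 34 pixels, against 33.7 predicted for home.
- **Hanging:** I slid the carrier in level along the arm and followed the saddle down about 85 mm. I settled at the height where the vertical force reading balanced, eased the grip from 40 to 10 to 3 N, then opened.
- **After release:** The average force on the empty gripper was about 0.1 N. The carrier swung slightly, then held still to within a pixel. Its wooden grip was within about 2 pixels of where I held it, so it neither dropped nor sprang up.

- **Remaining disagreement:** In the last wrist picture the divider sat about 5 pixels further back than predicted. I put this down to a small tilt about the bar or a few mm of bar shift on the trough floor.
- **Not checked:** I had used all 12 viewings by then, so the final checks were by pixel measurement only. I saw no contact with the other kitchen things, but I took no final measurement of them.

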